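# Open the crib gate of the bay that holds the clip tin

## Task

The tin of trim clips stands in one of the two bays of the small lock-up crib on the bench. Lift the thumb latch of that bay's gate out of its catch, swing the gate wide open towards you, to about 80 degrees, and let go; leave the tin standing where it is and the other bay's gate shut.

Things in the scene. Friction and masses are not known exactly. Their poses are not given: they have to be found in the camera images.
- crib: Grey steel two-bay crib, 180x366 mm, fixed. Origin: centre of underside; x to its back, y to its left, z up. Bays: left y>0, right y<0 (local mm). Front posts 22 mm square at (-75, 169/0/-169), 128 high; walls 99 high. On each gate a dark thumb tab, 10 mm thick along x, 28 wide, rises from a latch bar to z=178 at (-75, 41) left, (-75, -128) right: pinch it front and back from above.
- clip_tin: Open round metal tin of trim clips, 68 mm across, 48 high, standing on the 8 mm floor of one bay; origin: centre of its underside. The other bay holds a roll of masking tape.
- left_gate (a joint): Left gate's angle, rad: 0 shut, grows as its free right end swings out to the robot (clockwise from above), 1.65 at most. Upright hinge line at crib-local (-75, 153) mm. Gate 138 mm long, 12 thick, z=32 to 128; tab 112 mm from the hinge line. Latched shut at the start; once unlatched it needs about 1 N at the tab and stays where left.
- right_gate (a joint): As left_gate, hinge line at (-75, -16). Each gate's latch bar lies over its top rail, z=134 to 150, 10 thick; it turns up about a pin (along x, 30 mm from the hinge line, z=142) by up to 0.7 rad and falls by its weight (130 g). Its tip, 166 mm from the hinge line, lies between lips (top z=148) on the post; 0.12 rad clears them, 0.25 is ample. The tab may turn between the fingers.

How it is judged (in metres and radians):
At the end, for the whole second after the job is handed in: The gate of the bay with the clip tin stands open by more than 1.05 rad (60 degrees) and at rest, the other gate is shut (under 0.08 rad), and the tin stands upright within 20 mm of where it was (((y of clip_tin in the frame of crib above 0 m and value of joint left_gate above 1.05 rad and value of joint right_gate below 0.08 rad) or (y of clip_tin in the frame of crib below 0 m and value of joint right_gate above 1.05 rad and value of joint left_gate below 0.08 rad)) and distance of clip_tin from where it was at the start of the episode below 0.02 m and angle between clip_tin's own z axis and vertical below 0.17 rad and velocity of joint left_gate between -0.05 and 0.05 rad/s and velocity of joint right_gate between -0.05 and 0.05 rad/s); the robot touches nothing.
It fails at once if the gate of the bay without the tin is opened (more than 0.15 rad) ((y of clip_tin in the frame of crib above 0 m and value of joint right_gate above 0.15 rad) or (y of clip_tin in the frame of crib below 0 m and value of joint left_gate above 0.15 rad)).
It fails at once if the tin is pushed away (more than 30 mm) (distance of clip_tin from where it was at the start of the episode above 0.03 m).
It also fails if it takes over 35 s, if anything falls off the work surface, if the arm or the gripper's body presses on something with over 40 N, if the wrist force passes 120 N, or if a joint passes its speed limit or range.

## Robot

A 7-joint arm with a two-finger parallel gripper is mounted at the origin on a cart in front of the work surface, level with it; the furniture and walls round the work are solid. World frame = base frame: x ahead of the robot, y to its left, z up, the work surface at z = 0. Lengths are in mm, angles in degrees, forces in N, time in s.
With the tool pointing down it reaches from about 400 to 850 mm from the base axis. Payload 6.9 kg.
Tool frame: the origin (TCP) lies on the centre line of the jaws, within the pads' length; the fingertips stand 25 mm ahead of it and the grasp point (between the pads) lies 6 mm ahead of it (ctrl.tip_extent is the distance from the TCP to the fingertips, in mm); z points along the fingers, y is the line along which they close (so a half turn about z gives the same grasp; the last joint's range is limited). The gripper opens to 85 mm and grips with 20 to 120 N. Pads are 22 mm wide; open, the fingers measure 114 mm over their backs; the gripper's body (76 mm by 85 mm) begins 54 mm behind the grasp point. The pads swing forward as they close: fully open they stand 13 mm farther back than shut.
Start: joints at [-70.216, 29.078, -13.613, 85.955, 7.202, 65.827, -8.869], TCP at [148.463, 607.1, 231.875] pointing down, gripper open.
Joint ranges: [-176.47, 176.47], [-13.61, 117.27], [-81.72, 77.17], [0.22, 143.17], [-87.28, 267.28], [10, 112.55], [-165.47, 165.47]. Speed limits (degrees/s): [136.94, 136.94, 180, 180, 180, 180, 180].

## Interface

Orientations are given as a 3x3 rotation matrix whose columns are the frame's x, y, z axes.
In Python, from station import ctrl gives the robot as it stands.
- The arm moves only by the tool step_arm, never from a script. Its argument "plan" is a list of rows, each a list of 4 numbers: the shift along the tool's x, y, z in cm, then the turn about the tool's z in rad. A call has 1 to 12 rows; each row shifts and turns the commanded pose from where the row before left it, along the tool's axes as they then stand; what a row does not reach is not made up. A row lasts 1/8 s, in which the tool goes at most 62.5 mm and 10.7 degrees, less where a joint would pass 70% of its speed; a pose out of reach is approached as far as the arm can. A call with a gripper value outside its range is refused whole. "jaw" is the closure, from 0 (fully open) to 1 (shut), set as the call begins (left out, the last holds). The fingers move at their own pace and stop on an object; "force" is the grip in N (left out, the last holds). Time passes only in rows, so rows that do not move let the fingers close. It gives the time, the measured TCP pose, the force, the opening and the grip force at its end, in the units of the state.
- ctrl.observe(): the state, without advancing time (a new reading comes with each control period).
- ctrl.get_image(name): name is "scene" or "top" or "wrist"; returns the picture (480x640x3 uint8, red, green, blue); there is no depth.
- ctrl.camera_info(name): a dict with "mtx" (3x3 intrinsics, pixels), "rvec" (rotation vector, rad) and "tvec" (3), from world to camera coordinates, as OpenCV has them. Camera axes: x right, y down, z forward; pixel columns grow to the right and rows downward; lengths in mm; the calibration is good to about 2 mm. A picture is of the moment at which its call begins: read the wrist's pose just before it. camera_info takes no time and is no camera call; for the wrist camera it gives the pose at the moment of the call.
- ctrl.finish_job(): hands the job in; it is judged then, once.
The state is a dict: "clock": time; "qpos": joint angles; "dq": joint speeds; "effort": joint torques, N m; "ee_pos": TCP position; "tool_rot": TCP orientation; "force": force on the tool from outside, world axes, zero at the start; "wrist_torque": the same for the moment, N m; "opening": opening from 0.0 (shut) to 1.0 (fully open); "gripper_force": force on a finger pad.
Only numpy, scipy, OpenCV 4.12 (cv2) and the standard library are available. Lean on these libraries where they do the work, as an engineer would, in place of code of your own. Each camera call takes 0.05 s, during which the arm holds its last target. There are 200 camera calls.

## Working session

There is one attempt and no reset: what is moved stays moved. The work goes in short steps, Python scripts to look and compute and a tool call to move; the robot and the scene stay as the last step left them, time stands still between calls to the robot, and variables do not carry over. Pictures are saved under pics/ and viewed, at most 10 in all, crops included, and the job is handed in when it is done.

Besides the shell and the picture viewer there is one more tool, called after "Request:" as name(argument=value, ...) on one line, values as JSON. step_arm: Moves the arm, as the interface text tells. Its arguments: {"type":"object","properties":{"plan":{"type":"array"},"jaw":{"type":"number"},"force":{"type":"number"}},"required":["plan"]}

```bash
mkdir -p pics
python3 - <<'E'
from station import ctrl
import cv2,numpy as np
for n in("scene","top"):
    cv2.imwrite(f"pics/{n}0.png",ctrl.get_image(n)[:,:,::-1])
    c=ctrl.camera_info(n);print(n,c)
s=ctrl.observe();print(s["clock"],s["ee_pos"],np.round(s["tool_rot"],3),s["opening"])
E
```

```text
scene {'mtx': array([[482.97431369,   0.        , 322.08631747],
       [  0.        , 482.97431369, 237.90711085],
       [  0.        ,   0.        ,   1.        ]]), 'rvec': array([ 0.91145677,  2.57123177, -1.01712307]), 'tvec': array([ 450.53661115, -313.06496531, 1197.8219067 ])}
top {'mtx': array([[482.20798413,   0.        , 327.78331961],
       [  0.        , 482.20798413, 235.93299183],
       [  0.        ,   0.        ,   1.        ]]), 'rvec': array([ 2.12247114, -2.11038476,  0.21483587]), 'tvec': array([ 94.58622044, 632.07095509, 757.97877655])}
0.1 [148.40846643 606.67645634 231.11551961] [[-0.971  0.238 -0.   ]
 [ 0.238  0.971 -0.002]
 [-0.    -0.002 -1.   ]] 0.9987453728823128
```

View pics/top0.png

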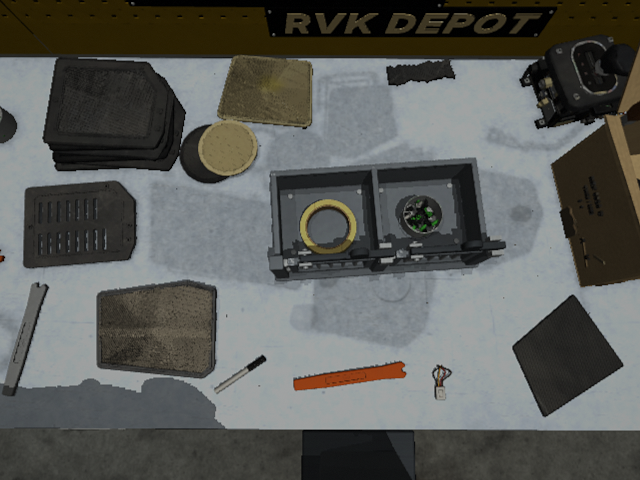

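View pics/scene0.png

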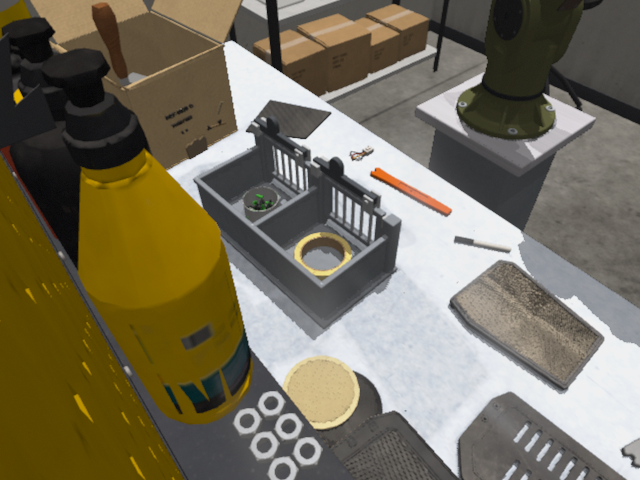

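The tin (green clips, top view about (422,214)) is in the image-right bay, so the right bay. The tape is in the left bay. I'll zoom in to fit the crib pose.

Run:
```python
import cv2
a=cv2.imread("pics/top0.png")[150:290,255:520]
cv2.imwrite("pics/top0c.png",cv2.resize(a,None,fx=3,fy=3,interpolation=cv2.INTER_CUBIC))
```

```text
(no output)
```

View pics/top0c.png

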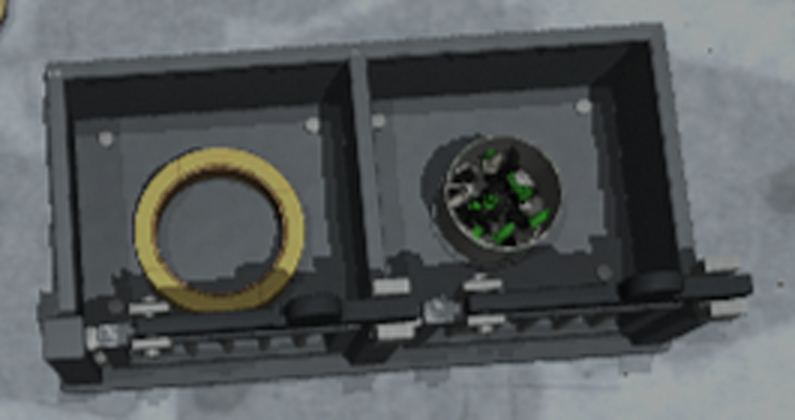

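```bash
cat > h.py <<'E'
import cv2,numpy as np
from scipy.optimize import least_squares
from station import ctrl
def proj(c,P): return cv2.projectPoints(np.array(P,float).reshape(-1,1,3),c["rvec"],c["tvec"],c["mtx"],None)[0].reshape(-1,2)
def world(p,L):
    c,s=np.cos(p[2]),np.sin(p[2]);L=np.array(L,float)
    return np.c_[p[0]+c*L[:,0]-s*L[:,1],p[1]+s*L[:,0]+c*L[:,1],L[:,2]]
E
python3 - <<'E'
from h import *
c=ctrl.camera_info("top")
L=[(90,183,99),(90,-183,99),(-75,41,178),(-75,-128,178),(-75,169,128)]
U=np.array([(47,66),(662,25),(315,305),(652,284),(64,338)])/3+[255,150]
r=least_squares(lambda p:(proj(c,world(p,L))-U).ravel(),[600,0,0])
print(r.x,r.fun.reshape(-1,2).round(1))
p=r.x;print(np.degrees(p[2]),world(p,[(-75,-128,178),(-75,-16,178),(-75,41,178)]))
o=ctrl.get_image("scene")[:,:,::-1].copy()
cs=ctrl.camera_info("scene")
for q in proj(cs,world(p,L+[(-75,-128,178),(-75,-169,128)])): cv2.circle(o,tuple(int(v) for v in q),2,(0,0,255),-1)
cv2.imwrite("pics/s1.png",cv2.resize(o[90:340,180:420],None,fx=2.3,fy=2.3))
E
```

```text
[6.60737170e+02 1.65758954e+01 7.13066357e-02] [[-6.6 -2.6]
 [ 5.4 -2.4]
 [-0.5  1.5]
 [ 2.8  1. ]
 [-1.4  1.1]]
4.085569279253335 [[ 595.04728012 -116.44229243  178.        ]
 [ 587.06770313   -4.72691144  178.        ]
 [ 583.00666842   52.12823782  178.        ]]
```

View pics/s1.png

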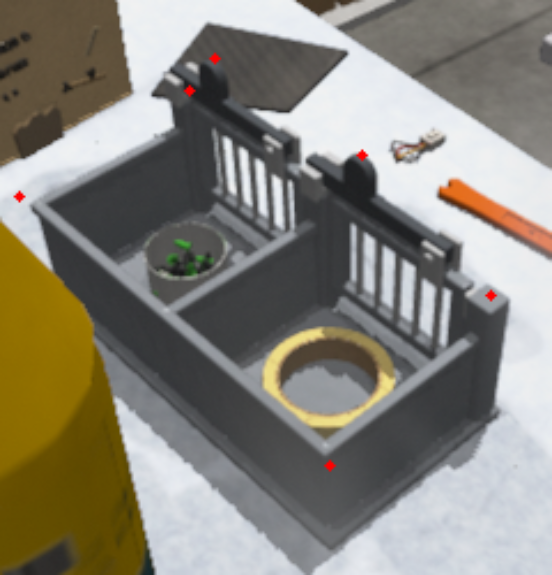

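Run:
```python
from h import *
c=ctrl.camera_info("top");cs=ctrl.camera_info("scene")
U=np.array([(47,66),(662,25),(315,305),(652,284),(64,338)])/3+[255,150]
S=np.array([(326,453),(35,206),(361,158),(211,60),(488,296)])/2.3+[180,90]
def f(q):
    L=[(q[4],q[3],99),(q[4],-q[3],99),(-75,41,178),(-75,-128,178),(-75,169,128)]
    W=world(q[:3],L);return np.r_[proj(c,W)-U,proj(cs,W[[0,1,2,3,4]])-S[[0,1,2,3,4]]].ravel()
r=least_squares(f,[650,0,0,176,80]);print(r.x.round(3),r.fun.reshape(-1,2).round(1))
p=r.x[:3];print(np.degrees(p[2]),world(p,[(-75,-128,178),(-75,-16,178)]).round(1))
```

```text
[6.63005e+02 1.72420e+01 7.40000e-02 1.72159e+02 8.31610e+01] [[-0.4 -0.1]
 [-1.1  0.3]
 [-0.8  0. ]
 [ 2.4 -0.8]
 [-1.6 -0. ]
 [-0.3 -0.7]
 [-1.2 -1.9]
 [-0.1 -0.8]
 [ 0.5  0.4]
 [ 0.6  0.4]]
4.247630477465039 [[ 597.7 -116.   178. ]
 [ 589.4   -4.3  178. ]]
```

Request:
step_arm(plan=[[-3,-3,-0.4,0],[-3,-3,-0.4,0],[-3,-3,-0.4,0],[-3,-3,-0.4,0.1],[-3,-3.3,-0.4,0.1],[-2.7,-3.6,-0.4,0.1],[-2.4,-3.9,0,0.1],[-2,-4.1,0,0.1],[-1.5,-4.2,0,0.1],[-1,-4.2,0,0.1],[-0.5,-4.2,0,0.1],[0,-4.2,0,0.1]], jaw=0.3)

```text
clock: 1.65
ee_pos: [145.0, 158.3, 255.7]
tool_rot: [[-0.414, 0.91, -0.0], [0.91, 0.414, -0.0], [-0.0, -0.0, -1.0]]
force: [0.1, 0.6, 0.7]
opening: 0.703
gripper_force: 0.0
```

Request:
step_arm(plan=[[-3.6,2.5,0,0],[-3.6,2.5,0,0],[-3.6,2.5,0,0],[-3.6,2.5,0,0],[-3.6,2.5,0,0],[-3.6,2.5,0,0],[-3.6,2.5,0,0],[-3.6,2.5,0,0],[-3.6,2.5,0,0],[-3.6,2.5,0,0],[-3.6,2.5,0,0],[-3.6,2.5,0,0]])

```text
clock: 3.15
ee_pos: [600.2, -108.2, 255.5]
tool_rot: [[-0.418, 0.908, -0.001], [0.908, 0.418, 0.0], [0.001, -0.0, -1.0]]
force: [0.0, 0.9, 0.8]
opening: 0.704
gripper_force: 0.0
```

Request:
step_arm(plan=[[0,0,0,0.12],[0,0,0,0.12],[0,0,0,0.115],[0,0,0,0],[0,0,0,0]])

```text
clock: 3.78
ee_pos: [599.0, -107.5, 255.7]
tool_rot: [[-0.079, 0.997, -0.0], [0.997, 0.079, 0.0], [0.0, -0.0, -1.0]]
force: [0.4, 0.2, -0.0]
opening: 0.7
gripper_force: 0.0
```

Run:
```python
from h import *
c=ctrl.camera_info("wrist");s=ctrl.observe();print(s["ee_pos"],s["tool_rot"].round(3),s["qpos"],s["opening"])
o=ctrl.get_image("wrist")[:,:,::-1].copy()
p=[663,17.2,.074]
for i,q in enumerate(proj(c,world(p,[(-75,-128,178),(-75,-16,128),(-75,0,128),(-75,-169,128),(-75,41,178)]))):
    print(q)
    cv2.circle(o,tuple(int(v) for v in np.clip(q,-999,999)),3,(0,0,255),-1)
cv2.imwrite("pics/w1.png",o)
```

```text
[ 598.98078819 -107.46943479  255.74135705] [[-0.079  0.997 -0.   ]
 [ 0.997  0.079  0.   ]
 [ 0.    -0.    -1.   ]] [-11.65190698  29.29218888  32.47109486  86.74862093 -16.36611416
  68.7551235   27.96276822] 0.6997891336003471
[319.87109915 260.81524727]
[320.38887874  90.26943299]
[320.46398645  65.67403989]
[319.79867318 283.54305221]
[320.77465265 -34.78517367]
```

View pics/w1.png

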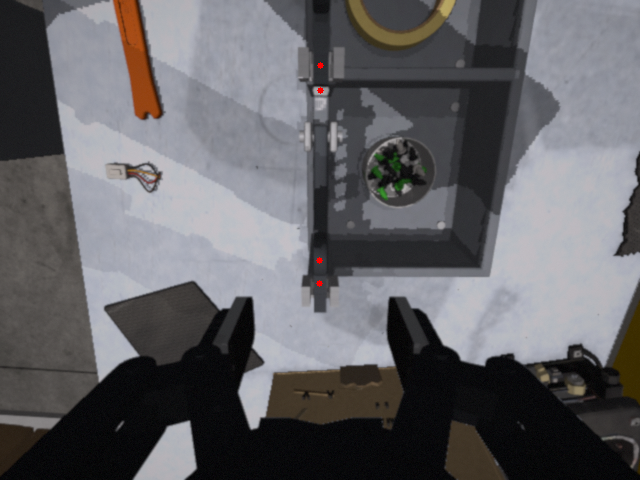

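The projected crib model lands on the bar and post in the wrist view: tab near (320,260), post (320,284), hinge (320,90). The fingers are centred on column 320. Descending now.

Request:
step_arm(plan=[[-0.4,-0.1,1.5,0],[-0.4,0,1.5,0],[0,0,1.5,0],[0,0,1.5,0],[0,0,1.5,0],[0,0,1.3,0],[0,0,0,0]])

```text
clock: 4.7
ee_pos: [598.1, -115.4, 166.7]
tool_rot: [[-0.076, 0.997, -0.002], [0.997, 0.076, 0.0], [0.0, -0.002, -1.0]]
force: [-0.3, -0.6, -0.2]
opening: 0.7
gripper_force: 0.0
```

Request:
step_arm(plan=[[0,0,0,0],[0,0,0,0],[0,0,0,0],[0,0,0,0],[0,0,0,0],[0,0,0,0],[0,0,0,0]], jaw=1, force=25)

```text
clock: 5.58
ee_pos: [599.0, -115.8, 168.4]
tool_rot: [[-0.076, 0.997, 0.001], [0.997, 0.076, -0.0], [-0.0, 0.001, -1.0]]
force: [0.2, 0.5, 6.2]
opening: 0.105
gripper_force: 28.1
```

Request:
step_arm(plan=[[0.1,0,-0.4,0],[0.1,0,-0.4,0],[0.15,0,-0.4,0],[0.2,0,-0.5,0],[0.25,0,-0.5,0],[0,0,0,0],[0,0,0,0]])

```text
clock: 6.45
ee_pos: [597.7, -105.6, 189.3]
tool_rot: [[-0.077, 0.997, -0.002], [0.997, 0.077, 0.002], [0.003, -0.001, -1.0]]
force: [1.6, 6.4, -7.2]
opening: 0.105
gripper_force: 25.3
```

Run:
```python
from h import *
cv2.imwrite("pics/w2.png",ctrl.get_image("wrist")[:,:,::-1])
```

```text
(no output)
```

View pics/w2.png

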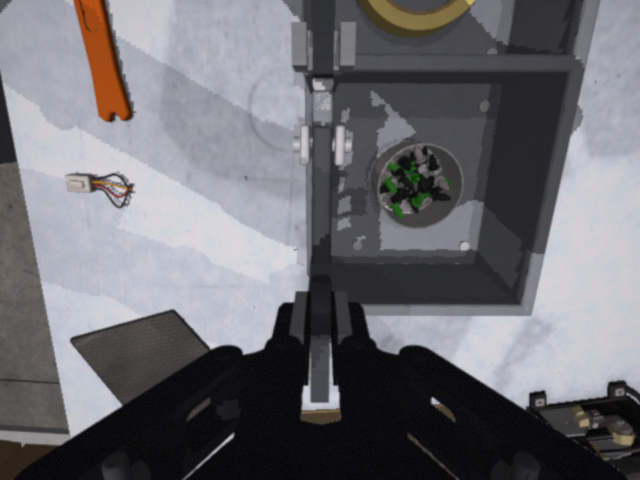

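The bar is raised: its tip shows between the fingers, clear of the post. The tin is untouched. Swinging the gate.

Request:
step_arm(plan=[[0.05,-0.3,0,0.03],[0.02,-0.6,0,0.06],[0.02,-0.6,0,0.06],[0.03,-0.8,0,0.08],[0.03,-0.8,0,0.08],[0.03,-0.8,0,0.08],[0,0,0,0]])

```text
clock: 7.38
ee_pos: [558.9, -100.5, 189.5]
tool_rot: [[0.309, 0.951, -0.001], [0.951, -0.309, 0.002], [0.002, -0.002, -1.0]]
force: [1.7, 5.4, -6.9]
opening: 0.099
gripper_force: 25.2
```

Request:
step_arm(plan=[[0.05,-1,0,0.1],[0.05,-1,0,0.1],[0.05,-1,0,0.1],[0.05,-1,0,0.1],[0.05,-1,0,0.1],[0.05,-1,0,0.1],[0.05,-1,0,0.1],[0.05,-1,0,0.1],[0.05,-1,0,0.1],[0.04,-0.8,0,0.08],[0,0,0,0],[0,0,0,0]])

```text
clock: 8.88
ee_pos: [494.9, -34.3, 190.1]
tool_rot: [[0.961, 0.276, 0.001], [0.276, -0.961, 0.0], [0.001, -0.0, -1.0]]
force: [4.0, 4.6, -8.3]
opening: 0.107
gripper_force: 25.3
```

Request:
step_arm(plan=[[-0.25,0,0.5,0],[-0.25,0,0.5,0],[-0.2,0,0.4,0],[-0.1,0,0.4,0],[0,0,0,0],[0,0,0,0]])

```text
clock: 9.62
ee_pos: [485.0, -37.6, 171.6]
tool_rot: [[0.962, 0.272, -0.003], [0.272, -0.962, -0.0], [-0.003, -0.0, -1.0]]
force: [-5.9, 0.1, 3.1]
opening: 0.103
gripper_force: 27.3
```

Request:
step_arm(plan=[[0,0,0,0],[0,0,0,0],[0,0,0,0],[0,0,0,0]], jaw=0.5)

```text
clock: 10.12
ee_pos: [486.7, -37.0, 171.9]
tool_rot: [[0.962, 0.273, 0.0], [0.273, -0.962, -0.0], [0.0, 0.0, -1.0]]
force: [0.2, 0.0, -1.0]
opening: 0.502
gripper_force: 0.0
```

Request:
step_arm(plan=[[0,0,-1,0],[0,0,-1.5,0],[0,0,-2,0],[0,0,-2.5,0],[0,0,-2.5,0],[0,0,-2.5,0],[0,0,0,0],[0,0,0,0]])

```text
clock: 11.12
ee_pos: [486.2, -36.8, 291.8]
tool_rot: [[0.962, 0.273, -0.0], [0.273, -0.962, 0.0], [0.0, -0.0, -1.0]]
force: [-0.6, -0.2, 0.4]
opening: 0.497
gripper_force: 0.0
```

Run:
```python
from h import *
a=ctrl.get_image("top")[:,:,::-1][120:340,240:560];b=ctrl.get_image("scene")[:,:,::-1][80:300,180:500]
cv2.imwrite("pics/f.png",cv2.resize(np.hstack([a,b]),None,fx=1.25,fy=1.25))
```

```text
(no output)
```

View pics/f.png

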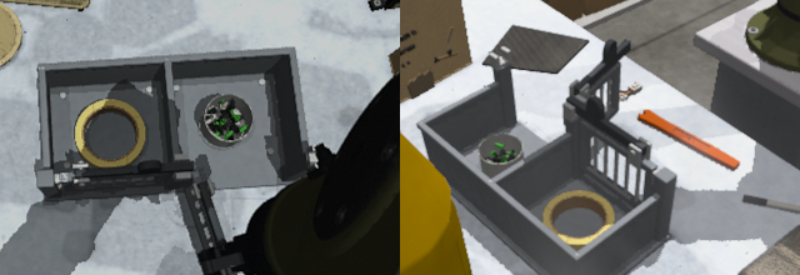

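The right gate stands wide open (top view, from about (190,185) to (215,270)). The left gate is shut and the tin is in place at (227,120).

```bash
python3 -c "
from station import ctrl
print(ctrl.finish_job())"
```

```text
the job is handed in; nothing more can be done
None
```

I unlatched the tin's bay (the right one), swung its gate open to about 78° and let go; in the last camera views the tin stands where it was and the left gate is shut. The job was handed in at about 11 s, and no verdict came back.

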